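Trip test of the workbench power box

TASK

Test the trip of the bench's power box: first get the machine safe by standing the tin, which is in the way of the trip lever, upright on the cork mat and by setting the speed lever to idle (straight up, in line with the two small teeth of its quadrant). Then press the round test button so that the trip lever drops all the way down, and lift the lever fully back up so that it stays there. Leave the square button unpressed and the other things on the bench where they are.

Things in the scene. Friction and masses are not known exactly. Their poses are not given: they have to be found in the camera images.
- trip_box: grey steel power box, 130 (x) x 200 (y) x 70 mm high, fixed to the bench; origin at the centre of its underside, its front faces its own -x (the robot). On its top: the trip lever near its -y end, the round test button near its +y end in front (-x), the square button behind that one (+x)
- trip_hinge (a point): hinge of the trip lever, 82 mm above the bench, at (-20, -50) mm in the box's xy frame; the hinge axis is the box's y axis. It lies between two small cheeks 32 mm apart that rise to 93 mm
- trip_lever (a joint): angle of the trip lever (rad): 0 = up (leaning back 0.17 rad past vertical, towards the box's +x, where it rests by its weight), 1.57 + 0.17 = 1.74 = fully dropped, lying level towards the box's -x, its bar overhanging the front by 70 mm. It is free and tips over by its own weight: short of vertical (over 0.17) it falls down. Only the test button (or a hand) trips it
- trip_bar (a point): middle of the black cross bar (12 mm thick, 62 mm long along the box's y) at the end of the trip lever, 115 mm from the hinge axis; the lever itself is a 10 mm steel rod. A few newtons lift it
- test_button (a joint): travel of the round test button (m): 0 = out, 0.007 = fully pressed, straight down, about 5 N; trips the lever at about 0.004 to 0.005; springs back
- test_top (a point): centre of the top of the round black test button, 22 mm across, standing 12 mm above a flat collar 36 mm across; 86 mm above the bench when out
- square_button (a joint): travel of the square button (m): 0 = out; not to be pressed
- square_top (a point): centre of the top of the square black button, 22 x 22 mm, 70 mm behind the test button, 86 mm above the bench
- speed_box: grey speed control, 100 (x) x 140 (y) x 60 mm high, fixed; origin at the centre of its underside. The lever swings between two aluminium half discs (50 mm radius about the hinge, 24 mm clear between them and 32 mm over both); a small steel tooth stands on each disc at the top, up to 117 mm above the bench: the idle mark
- speed_hinge (a point): hinge of the speed lever, 60 mm above the middle of the speed box; axis along that box's x
- speed_lever (a joint): angle of the speed lever (rad): 0 = idle, straight up; positive = knob towards the speed box's +y; range -0.9 to 0.9; stiff, stays where it is left (1 to 2 N at the knob)
- speed_knob (a point): centre of the black ball knob (28 mm) on the speed lever, 100 mm from the hinge
- tin: plain metal tin, 50 mm across, 100 mm high, 0.2 kg, standing under the place to which the trip lever's bar drops; origin at the centre of its underside, z up its axis
- mat: square cork mat, 130 x 130 x 3 mm, fixed flat on the bench, empty; origin at the centre of its underside
- can: drinks can, 66 mm across, 120 mm high, bystander; origin at its foot
- jar: screw jar, 56 mm across, 80 mm high, bystander; origin at its foot
- tape_roll: roll of tape lying flat, 96 mm across, 25 mm high, bystander; origin at its foot
- tape_measure: tape measure, 65 x 36 x 60 mm, bystander; origin at its foot
- screwdriver: screwdriver 200 mm long lying along its x, bystander
Things that resemble listed ones, but are neither listed nor needed, are in the scene too. Leave any blue or purple look-alike of the tin alone.

How it is judged (in metres and radians):
On the way, in this order (a step that is already met when the one before it is completed fails the run):
1. the tin stands upright on the cork mat and the speed lever is at idle (within 0.1 rad of upright) (horizontal distance between tin and mat below 0.05 m and angle between tin's own z axis and vertical below 0.15 rad and height (world z) of tin below 0.01 m and linear speed of tin below 0.03 m/s and value of joint speed_lever between -0.1 and 0.1 rad), for 0.2 s.
2. the test button is pressed (3 mm or more) (value of joint test_button above 0.003 m).
3. the trip lever has dropped all the way (joint over 1.65) (value of joint trip_lever above 1.65 rad), for 0.1 s.
At the end, for the whole second after the job is handed in: The trip lever rests fully up (within 0.06 rad of its stop), both buttons are out, the speed lever is within 0.1 rad of upright, and the tin stands still and upright with its centre within 50 mm of the middle of the cork mat (all of step 1 and value of joint trip_lever below 0.06 rad and value of joint each of test_button, square_button below 0.002 m); the robot touches nothing.
It fails at once if the square button is pressed by more than 3 mm (value of joint square_button above 0.003 m).
It fails at once if the tin is knocked over (angle between tin's own z axis and vertical above 0.6 rad).
It fails at once if a bystander (can, jar, tape roll, tape measure, screwdriver) is moved by more than 30 mm (distance of any of can, jar, tape_roll, tape_measure, screwdriver from where it was at the start of the episode above 0.03 m).
It also fails if it takes over 70 s, if anything falls off the work surface, if the arm or the gripper's body presses on something with over 40 N, if the wrist force passes 120 N, or if a joint passes its speed limit or range.

ROBOT

A 6-joint arm with a two-finger parallel gripper is mounted at the origin on the work surface. World frame = base frame: x ahead of the robot, y to its left, z up, the work surface at z = 0. Lengths are in m, angles in degrees, forces in N, time in s.
With the tool pointing down it reaches from about 0.35 to 0.875 m from the base axis. Payload 4.2 kg.
Tool frame: the origin (TCP) lies where the fingers leave the gripper's body, on its centre line; the fingertips stand 70 mm ahead of it and the grasp point (between the pads) lies 51 mm ahead of it; z points along the fingers, y is the direction in which the jaws open and shut (so a half turn about z gives the same grasp; the last joint's range is limited). The gripper opens to 87 mm and grips with 3 to 60 N. Pads are 19 mm wide; open, the fingers measure 117 mm over their backs; the gripper's body (75 mm by 190 mm) begins 51 mm behind the grasp point.
Start: joints at [-61.616, 22.042, 0.453, 0, -68.411, -14.817], TCP at [0.147, -0.608, 0.292] pointing down, gripper open.
Joint ranges: [-179.83, 179.83], [-69.29, 118.12], [-61.27, 80.66], [-181.25, 117.63], [-171.15, -9.14], [-177.46, 177.46]. Speed limits (degrees/s): [159.86, 159.86, 180, 180, 180, 180].

INTERFACE

Orientations are given as a 3x3 rotation matrix whose columns are the frame's x, y, z axes.
In Python, from station import sense, capture, camera_model, finish_job gives the robot as it stands.
- The arm moves only by the shell command python3 -m inch 'ROWS'. ROWS is JSON, a list of rows, each an object with "hand": the closure, from 0 (fully open) to 1 (shut); "slide": the shift along the world's x, y, z in cm, a list of three; "yaw": the turn about the world's z in rad. A call has 1 to 10 rows; each row is the pose to reach, as a shift and turn from the pose commanded when the call began; what a row does not reach only later rows make up. A row lasts 1/8 s, in which the tool goes at most 62.5 mm and 10.7 degrees, less where a joint would pass 70% of its speed; a pose out of reach is approached as far as the arm can. A call with a gripper value outside its range is refused whole. The fingers move at their own pace and stop on an object; the grip force is fixed at half the most. Time passes only in rows, so rows that repeat a pose let the fingers close. It gives the time, the measured TCP pose, the force and the opening at its end, in the units of the state.
- sense(): the state, without advancing time (a new reading comes with each control period).
- capture(name): name is "scene" or "top"; returns the picture (400x640x3 uint8, blue, green, red); there is no depth.
- camera_model(name): a dict with "mtx" (3x3 intrinsics, pixels), "k1" (the pictures are not rectified: a ray, as slopes to the right and down, at radius r is drawn at 1 + k1 r^2 times it, then the intrinsics apply), "xyz" and "orientation" of the camera in the world. Camera axes: x right, y up, looking along -z (the intrinsics and any distortion apply to the point x, -y, -z); pixel columns grow to the right and rows downward; lengths in m; the calibration is good to about 2 mm. A picture is of the moment at which its call begins. camera_model takes no time and is no camera call.
- finish_job(): hands the job in, once; it reports no verdict.
The state is a dict: "time_s": time; "joints": joint angles; "joint_velocities": joint speeds; "effort": joint torques, N m; "tcp_pos": TCP position; "ee_rot": TCP orientation; "wrist_force": force on the tool from outside, world axes, zero at the start; "moment": the same for the moment, N m; "gripper_width": opening from 0.0 (shut) to 1.0 (fully open).
Only numpy, scipy, OpenCV 4.12 (cv2) and the standard library are available. Lean on these libraries where they do the work, as an engineer would, in place of code of your own. Each camera call takes 0.05 s, during which the arm holds its last target. There are 200 camera calls.

## Working session

There is one attempt and no reset: what is moved stays moved. The work goes in short steps, Python scripts to look and compute and a shell command to move; the robot and the scene stay as the last step left them, time stands still between calls to the robot, and variables do not carry over. Pictures are saved under pics/ and viewed, about 8 in all and at most 12, crops included, and the job is handed in when it is done.

```bash
mkdir -p pics; cat > h.py <<'E'
import numpy as np, cv2
from station import sense, capture, camera_model, finish_job
def ray(cam,u,v):
    m=camera_model(cam);K=np.array(m["mtx"])
    p=cv2.undistortPoints(np.array([[[u,v]]],float),K,np.array([m["k1"],0,0,0.]))[0,0]
    # 1st-order distortion: cv2 model identical with k1 only
    d=np.array(m["orientation"])@np.array([p[0],-p[1],-1]);return np.array(m["xyz"]),d
def at(cam,u,v,z):
    o,d=ray(cam,u,v);return (o+d*(z-o[2])/d[2]).round(4)
def two(uv1,uv2,c1="scene",c2="top"):
    o1,d1=ray(c1,*uv1);o2,d2=ray(c2,*uv2)
    t=np.linalg.lstsq(np.c_[d1,-d2],o2-o1,rcond=None)[0]
    a=o1+d1*t[0];b=o2+d2*t[1];return ((a+b)/2).round(4),np.linalg.norm(a-b).round(4)
def proj(cam,P):
    m=camera_model(cam);q=np.array(m["orientation"]).T@(np.array(P)-np.array(m["xyz"]))
    x,y=q[0]/-q[2],-q[1]/-q[2];s=1+m["k1"]*(x*x+y*y);K=np.array(m["mtx"]);return (K@[x*s,y*s,1])[:2].round(1)
E
python3 - <<'E'
from h import *
for c in("scene","top"):
    i=capture(c);cv2.imwrite(f"pics/{c}0.png",i);m=camera_model(c);print(c,m)
print(sense())
E
```

```text
scene {'mtx': array([[388.86003665,   0.        , 313.9053618 ],
       [  0.        , 388.86003665, 201.66516339],
       [  0.        ,   0.        ,   1.        ]]), 'k1': -0.03926736770731725, 'xyz': array([ 1.17305388, -0.09507733,  1.06657944]), 'orientation': array([[ 0.1827407 , -0.81631998,  0.54793023],
       [ 0.98316012,  0.15253423, -0.10064535],
       [-0.00141931,  0.55709515,  0.83044746]])}
top {'mtx': array([[476.81044825,   0.        , 318.14951264],
       [  0.        , 476.81044825, 204.62897815],
       [  0.        ,   0.        ,   1.        ]]), 'k1': 0.028795532949857768, 'xyz': array([0.27461587, 0.05566059, 1.41953441]), 'orientation': array([[-0.07348824,  0.97594342, -0.2052655 ],
       [-0.99728579, -0.07284919,  0.01067932],
       [-0.00453101,  0.20549317,  0.97864806]])}
{'time_s': 0.1, 'joints': array([-6.16160227e+01,  2.20867948e+01,  3.89125463e-01, -2.65881737e-02,
       -6.84122821e+01, -1.48181501e+01]), 'joint_velocities': array([ 0.02925264, -0.08063117,  0.11716143,  0.20161161,  0.02501196,
        0.03938318]), 'effort': array([-6.24306358e-05, -3.91689742e+01,  1.87936145e+01,  4.23193976e+00,
        1.34486990e-02, -7.62966829e-05]), 'tcp_pos': array([ 0.14655373, -0.60716517,  0.29127131]), 'ee_rot': array([[-9.72141185e-01, -2.34395464e-01, -5.32612645e-04],
       [-2.34396057e-01,  9.72139344e-01,  1.89340454e-03],
       [ 7.39682709e-05,  1.96549884e-03, -9.99998066e-01]]), 'wrist_force': array([-0.2411355 , -0.35191906, -0.89127189]), 'moment': array([ 0.06019421, -0.01178547,  0.05618867]), 'gripper_width': 1.0025644146052544}
```

View pics/scene0.png

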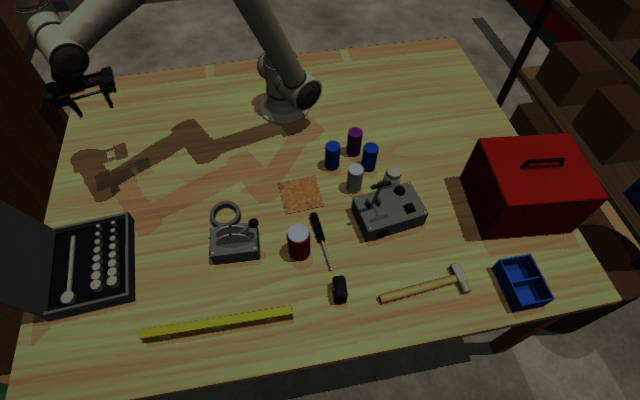

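View pics/top0.png

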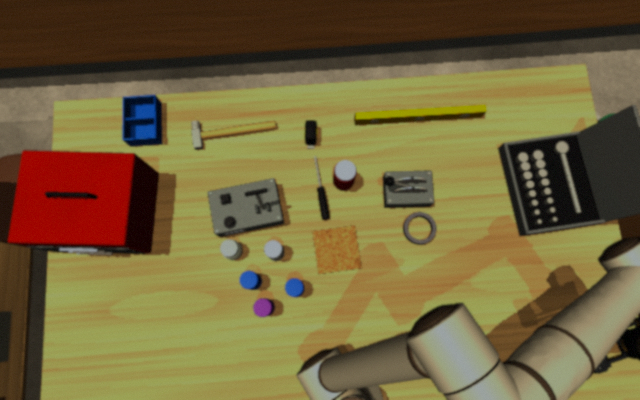

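The top view has world +x up and +y left. There are five tin-like things:
- Plain silver at top (274,250) / scene (355,178).
- Whitish at top (231,249) / scene (393,176).
- Blue at top (250,280) and (295,288).
- Purple at top (263,307).

The silver one at (274,250) sits in front of the trip lever, so it fits the tin. The (231,249) one is probably the jar. I'll check both in an enlarged crop.

```bash
python3 - <<'E'
from h import *
s=cv2.imread("pics/scene0.png");t=cv2.imread("pics/top0.png")
f=lambda i,x,y,w,h,k:cv2.resize(cv2.convertScaleAbs(i[y:y+h,x:x+w],alpha=1.7),None,fx=k,fy=k,interpolation=cv2.INTER_CUBIC)
a=np.hstack([f(t,195,160,100,100,4),f(s,335,140,100,100,4)])
b=np.hstack([f(t,370,160,80,50,5),f(s,200,200,80,50,5)])[:200]
cv2.imwrite("pics/c1.png",np.vstack([a,b[:, :800]]))
E
```

```text
(no output)
```

View pics/c1.png

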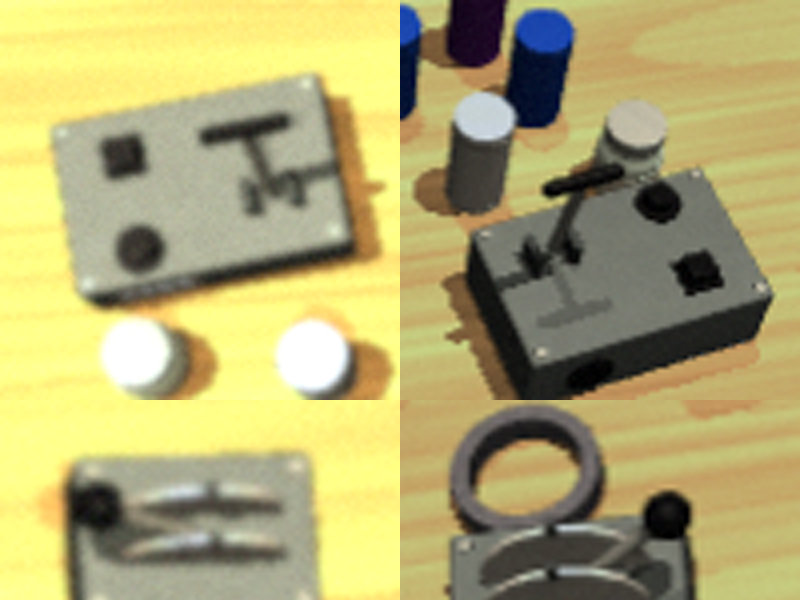

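The crop confirms it. Silver, lidless cylinder = tin at top (273.7,248.7) / scene (356,169). The screw jar with a lid is at (231,249). The round button is at top (229.8,222), the square one at (225.8,199), the lever bar at (256,192), the speed knob at (389.4,181) and the idle teeth at (412,177)/(412.6,187).

```bash
python3 - <<'E'
from h import *
P=lambda n,*a:print(n,*a)
P("tin",at("top",273.7,248.7,.1),two((356.2,168.7),(273.7,248.7)))
P("test",at("top",229.75,222,.086),two((399.5,190),(229.75,222)))
P("sq",at("top",225.75,199,.086),two((409.2,207.7),(225.75,199)))
P("bar",two((381,185),(256.2,192.2)))
P("knob",two((253.6,223),(389.4,181)))
P("teeth",at("top",412,177.4,.114),at("top",412.6,187.4,.114),two((230.2,226),(412.6,187.4)),two((230.4,234.6),(412,177.4)))
c=[at("top",*p,.07) for p in [(208.2,192),(274.5,178.7),(283,221.2),(216.2,232.5)]]
P("box",*c,np.mean(c,0),"yaw",np.degrees(np.arctan2(*(-(c[1]-c[0])[[0,1]])))); 
e=c[0]-c[1];print("ydir ang",np.degrees(np.arctan2(-e[0],e[1])), [np.linalg.norm(c[i]-c[i-1]) for i in range(4)])
t=cv2.imread("pics/top0.png")[220:280,305:370];h=cv2.cvtColor(t,cv2.COLOR_BGR2HSV)
m=((h[...,0]<19)&(h[...,1]>120)).astype(np.uint8)
m=cv2.morphologyEx(m,cv2.MORPH_OPEN,np.ones((3,3)))
cs=max(cv2.findContours(m,0,2)[0],key=cv2.contourArea);r=cv2.minAreaRect(cs);print(r)
P("mat",at("top",305+r[0][0],220+r[0][1],.003), at("scene",301,194,.003))
for n,p,z in [("can",(345,168),.12),("jar",(231,248),.08),("tape",(419,228),.025),("blueR",(295,287),.1),("blueL",(250,279),.1)]:P(n,at("top",*p,z))
# speed box corners from crop
q=[at("top",370+u/5,160+v/5,.06) for u,v in [(78,58),(310,58)]];print("spbox back corners",q)
E
```

```text
tin [0.436  0.1734 0.1   ] (array([0.4363, 0.1751, 0.1007]), np.float64(0.0036))
test [0.5228 0.2948 0.086 ] (array([0.5249, 0.297 , 0.0751]), np.float64(0.0005))
sq [0.5904 0.3038 0.086 ] (array([0.5933, 0.3063, 0.0742]), np.float64(0.0006))
bar (array([0.5773, 0.2035, 0.1949]), np.float64(0.0014))
knob (array([ 0.5967, -0.1608,  0.1331]), np.float64(0.0004))
teeth [ 0.6071 -0.2288  0.114 ] [ 0.5781 -0.2272  0.114 ] (array([ 0.5793, -0.2287,  0.1085]), np.float64(0.0006)) (array([ 0.6082, -0.23  ,  0.1097]), np.float64(0.0004))
box [0.6189 0.3569 0.07  ] [0.6445 0.1626 0.07  ] [0.5167 0.1452 0.07  ] [0.4982 0.3373 0.07  ] [0.569575 0.2505   0.07    ] yaw -7.505773835462109
ydir ang 7.505773835462109 [np.float64(0.12228102878206418), np.float64(0.1959792080808574), np.float64(0.1289790680692025), np.float64(0.19298875614916014)]
((32.85135269165039, 28.891891479492188), (25.69072723388672, 21.970800399780273), 54.46232223510742)
mat [ 0.4331 -0.0084  0.003 ] [ 0.4331 -0.0029  0.003 ]
can [ 0.6471 -0.0421  0.12  ]
jar [0.4494 0.2949 0.08  ]
tape [ 0.4747 -0.2512  0.025 ]
blueR [0.3272 0.1211 0.1   ]
blueL [0.3579 0.2425 0.1   ]
spbox back corners [array([ 0.6443, -0.1651,  0.06  ]), array([ 0.634 , -0.3012,  0.06  ])]
```

Checks agree: the knob at 0.75 rad should be 0.133 high, and measures 0.133. The bar should be at (0.576,0.201,0.195) and measures (0.577,0.204,0.195). The box yaw is about 7.5° from both its edge and its buttons. The speed lever is nearest, so it goes first.

```bash
python3 -m inch '[{"hand":0,"slide":[22,22,0],"yaw":-0.15},{"hand":0,"slide":[45,44.6,0],"yaw":-0.3},{"hand":0,"slide":[45,44.6,0],"yaw":-0.3},{"hand":0,"slide":[45,44.6,0],"yaw":-0.3},{"hand":0,"slide":[45,44.6,0],"yaw":-0.3},{"hand":0,"slide":[45,44.6,0],"yaw":-0.3},{"hand":0,"slide":[45,44.6,0],"yaw":-0.3},{"hand":0,"slide":[45,44.6,0],"yaw":-0.3},{"hand":0,"slide":[45,44.6,0],"yaw":-0.3},{"hand":0,"slide":[45,44.6,0],"yaw":-0.3}]' && python3 -m inch '[{"hand":0,"slide":[0,0,0],"yaw":0},{"hand":0,"slide":[0,0,0],"yaw":0},{"hand":0,"slide":[0,0,0],"yaw":0}]'
```

```text
time_s: 1.35
tcp_pos: [0.5916, -0.1658, 0.2919]
ee_rot: [[-0.998, 0.063, -0.001], [0.063, 0.998, 0.0], [0.001, 0.0, -1.0]]
wrist_force: [1.2, -1.0, -0.1]
gripper_width: 1.001
time_s: 1.72
tcp_pos: [0.5897, -0.1685, 0.2922]
ee_rot: [[-0.998, 0.065, -0.001], [0.065, 0.998, 0.0], [0.001, -0.0, -1.0]]
wrist_force: [0.1, -0.3, 0.8]
gripper_width: 0.997
```

```bash
python3 -m inch '[{"hand":0,"slide":[0.7,0.7,-5],"yaw":0},{"hand":0,"slide":[0.7,0.7,-10],"yaw":0},{"hand":0,"slide":[0.7,0.7,-10],"yaw":0},{"hand":0.6,"slide":[0.7,0.7,-10],"yaw":0},{"hand":0.6,"slide":[0.7,0.7,-10],"yaw":0},{"hand":0.6,"slide":[0.7,0.7,-10],"yaw":0},{"hand":0.6,"slide":[0.7,0.7,-10],"yaw":0}]'
python3 -m inch '[{"hand":0.6,"slide":[-0.1,-1.5,1],"yaw":0},{"hand":0.6,"slide":[-0.2,-3,1.8],"yaw":0},{"hand":0.6,"slide":[-0.3,-4.5,2.3],"yaw":0},{"hand":0.6,"slide":[-0.4,-6,2.6],"yaw":0},{"hand":0.6,"slide":[-0.4,-6.8,2.8],"yaw":0},{"hand":0.6,"slide":[-0.4,-6.8,2.8],"yaw":0},{"hand":0.6,"slide":[-0.4,-6.8,2.8],"yaw":0}]'
```

```text
time_s: 2.6
tcp_pos: [0.5978, -0.1606, 0.1932]
ee_rot: [[-0.998, 0.063, 0.002], [0.063, 0.998, -0.0], [-0.002, 0.0, -1.0]]
wrist_force: [0.4, 0.0, -0.5]
gripper_width: 0.63
time_s: 3.48
tcp_pos: [0.5932, -0.2286, 0.2196]
ee_rot: [[-0.998, 0.063, -0.001], [0.063, 0.998, 0.0], [0.001, -0.0, -1.0]]
wrist_force: [0.3, -0.2, 0.4]
gripper_width: 0.402
```

```bash
python3 -m inch '[{"hand":0.75,"slide":[0,0,0],"yaw":0},{"hand":0.75,"slide":[0,0,0],"yaw":0},{"hand":0.75,"slide":[0,0,0],"yaw":0},{"hand":0.75,"slide":[0,0,0],"yaw":0}]'; python3 - <<'E'
from h import *
cv2.imwrite("pics/g.png",capture("scene"))
E
python3 -m inch '[{"hand":0,"slide":[0,0,0],"yaw":0},{"hand":0,"slide":[0,0,0],"yaw":0},{"hand":0,"slide":[0,0,0],"yaw":0},{"hand":0,"slide":[0,0,0],"yaw":0},{"hand":0,"slide":[0,0,5],"yaw":0},{"hand":0,"slide":[0,0,10],"yaw":0},{"hand":0,"slide":[0,0,10],"yaw":0}]'
```

```text
time_s: 3.98
tcp_pos: [0.5934, -0.2282, 0.22]
ee_rot: [[-0.998, 0.063, -0.0], [0.063, 0.998, 0.001], [0.0, 0.0, -1.0]]
wrist_force: [-0.6, 1.1, -0.0]
gripper_width: 0.304
time_s: 4.9
tcp_pos: [0.5951, -0.2292, 0.326]
ee_rot: [[-0.998, 0.063, 0.011], [0.063, 0.998, -0.003], [-0.011, -0.002, -1.0]]
wrist_force: [0.5, 0.5, -1.3]
gripper_width: 0.972
```

```bash
python3 -m inch '[{"hand":0,"slide":[-15.7,40.3,0],"yaw":0},{"hand":0,"slide":[-15.7,40.3,0],"yaw":0},{"hand":0,"slide":[-15.7,40.3,0],"yaw":0},{"hand":0,"slide":[-15.7,40.3,0],"yaw":0},{"hand":0,"slide":[-15.7,40.3,0],"yaw":0},{"hand":0,"slide":[-15.7,40.3,0],"yaw":0},{"hand":0,"slide":[-15.7,40.3,0],"yaw":0},{"hand":0,"slide":[-15.7,40.3,0],"yaw":0},{"hand":0,"slide":[-15.7,40.3,0],"yaw":0}]'; python3 - <<'E'
from h import *
t=capture("top");s=capture("scene");cv2.imwrite("pics/t1.png",t);cv2.imwrite("pics/s1.png",s)
f=lambda i,x,y,w,h,k:cv2.resize(cv2.convertScaleAbs(i[y:y+h,x:x+w],alpha=1.7),None,fx=k,fy=k,interpolation=cv2.INTER_CUBIC)
cv2.imwrite("pics/c2.png",np.vstack([np.hstack([f(t,370,160,80,50,5),f(s,200,200,80,50,5)]),np.hstack([f(t,200,180,200,125,2),f(s,260,110,200,125,2)])]))
E
```

```text
time_s: 6.02
tcp_pos: [0.4362, 0.1744, 0.3198]
ee_rot: [[-0.998, 0.062, -0.001], [0.062, 0.998, -0.001], [0.001, -0.001, -1.0]]
wrist_force: [0.6, 0.3, 0.1]
gripper_width: 1.001
```

View pics/c2.png

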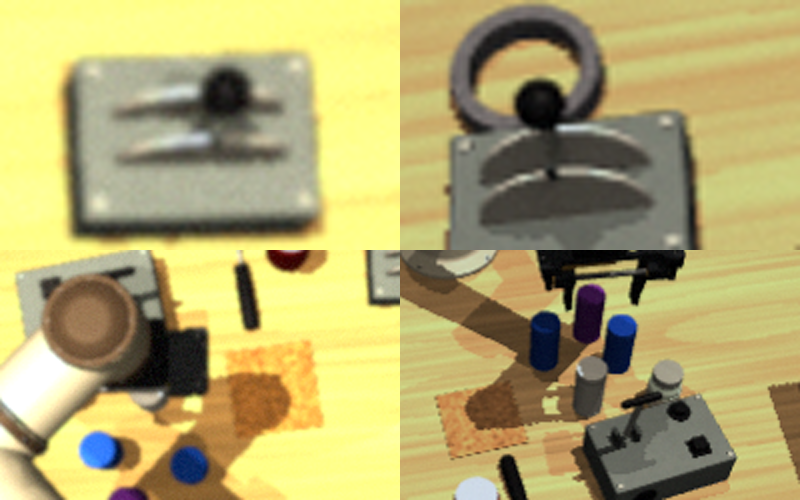

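The lever now stands in line with the teeth: knob at top (415,178.4) / scene (228,220.6). The gripper hangs over the tin, and the mat and tin are clear in the scene view. I'll check the knob's position and the mat's corners.

```bash
python3 - <<'E'
from h import *
print(two((228,220.6),(415,178.4)))
c=[at("scene",(x-400)/2+260,(y-250)/2+110,.003) for x,y in[(437,392),(513,377),(528,441),(452,458)]];print(c,np.mean(c,0))
c=[at("top",x/2+200,(y-250)/2+180,.003) for x,y in[(227,350),(311,341),(323,424),(236,435)]];print(c,np.mean(c,0))
E
python3 -m inch '[{"hand":0,"slide":[0,0,-6],"yaw":0},{"hand":0,"slide":[0,0,-12],"yaw":0},{"hand":0,"slide":[0,0,-16],"yaw":0},{"hand":0,"slide":[0,0,-18.5],"yaw":0},{"hand":0,"slide":[0,0,-20.8],"yaw":0},{"hand":0,"slide":[0,0,-20.8],"yaw":0}]'
```

```text
(array([ 0.5923, -0.2268,  0.1589]), np.float64(0.0))
[array([ 0.3655, -0.0696,  0.003 ]), array([0.3575, 0.0641, 0.003 ]), array([0.4922, 0.0635, 0.003 ]), array([ 0.5019, -0.0634,  0.003 ])] [ 0.429275 -0.00135   0.003   ]
[array([0.4951, 0.0598, 0.003 ]), array([ 0.4994, -0.0671,  0.003 ]), array([ 0.3746, -0.0736,  0.003 ]), array([0.368 , 0.0557, 0.003 ])] [ 0.434275 -0.0063    0.003   ]
time_s: 6.88
tcp_pos: [0.4363, 0.1726, 0.1107]
ee_rot: [[-0.998, 0.066, -0.003], [0.066, 0.998, -0.003], [0.003, -0.003, -1.0]]
wrist_force: [0.7, -0.2, 0.4]
gripper_width: 1.001
```

```bash
python3 -m inch '[{"hand":0.7,"slide":[0,0,0],"yaw":0},{"hand":0.7,"slide":[0,0,0],"yaw":0},{"hand":0.7,"slide":[0,0,0],"yaw":0},{"hand":0.7,"slide":[0,0,0],"yaw":0},{"hand":0.7,"slide":[0,0,0],"yaw":0},{"hand":0.7,"slide":[0,0,2],"yaw":0},{"hand":0.7,"slide":[0,0,5],"yaw":0},{"hand":0.7,"slide":[0,0,8],"yaw":0},{"hand":0.7,"slide":[0,0,8],"yaw":0}]'; python3 -m inch '[{"hand":0.7,"slide":[-0.1,-3,0],"yaw":0},{"hand":0.7,"slide":[-0.2,-7,0],"yaw":0},{"hand":0.7,"slide":[-0.3,-11,0],"yaw":0},{"hand":0.7,"slide":[-0.4,-15,0],"yaw":0},{"hand":0.7,"slide":[-0.4,-17.8,0],"yaw":0},{"hand":0.7,"slide":[-0.4,-17.8,-3],"yaw":0},{"hand":0.7,"slide":[-0.4,-17.8,-6],"yaw":0},{"hand":0.7,"slide":[-0.4,-17.8,-7.5],"yaw":0},{"hand":0.7,"slide":[-0.4,-17.8,-7.5],"yaw":0}]'
```

```text
time_s: 8.0
tcp_pos: [0.4373, 0.1751, 0.194]
ee_rot: [[-0.998, 0.063, 0.004], [0.063, 0.998, 0.003], [-0.004, 0.003, -1.0]]
wrist_force: [-0.8, 1.1, -2.6]
gripper_width: 0.561
time_s: 9.12
tcp_pos: [0.4313, -0.0039, 0.1153]
ee_rot: [[-0.998, 0.064, -0.004], [0.064, 0.998, -0.001], [0.004, -0.002, -1.0]]
wrist_force: [-0.3, -0.1, -0.8]
gripper_width: 0.566
```

```bash
python3 -m inch '[{"hand":0.7,"slide":[0,0,-0.2],"yaw":0},{"hand":0.7,"slide":[0,0,-0.2],"yaw":0},{"hand":0,"slide":[0,0,-0.2],"yaw":0},{"hand":0,"slide":[0,0,-0.2],"yaw":0},{"hand":0,"slide":[0,0,-0.2],"yaw":0},{"hand":0,"slide":[0,0,-0.2],"yaw":0},{"hand":0,"slide":[0,0,3],"yaw":0},{"hand":0,"slide":[0,0,8],"yaw":0},{"hand":0,"slide":[0,0,14],"yaw":0},{"hand":0,"slide":[0,0,19],"yaw":0}]'
python3 -m inch '[{"hand":1,"slide":[0,6,0.5],"yaw":-0.18},{"hand":1,"slide":[0,12,0.5],"yaw":-0.36},{"hand":1,"slide":[0,17,0.5],"yaw":-0.54},{"hand":1,"slide":[0,22,0.5],"yaw":-0.72},{"hand":1,"slide":[0,27,0.5],"yaw":-0.9},{"hand":1,"slide":[0,30,0.5],"yaw":-1.08},{"hand":1,"slide":[0,30,0.5],"yaw":-1.26},{"hand":1,"slide":[0,30,0.5],"yaw":-1.38},{"hand":1,"slide":[0,30,0.5],"yaw":-1.38}]'
python3 - <<'E'
from h import *
print(sense()["joints"].round(1))
t=capture("top");s=capture("scene")
f=lambda i,x,y,w,h,k:cv2.resize(cv2.convertScaleAbs(i[y:y+h,x:x+w],alpha=1.7),None,fx=k,fy=k,interpolation=cv2.INTER_CUBIC)
cv2.imwrite("pics/c3.png",np.hstack([f(t,200,180,200,200,2),f(s,260,70,200,200,2)]))
E
```

```text
time_s: 10.38
tcp_pos: [0.4324, -0.0036, 0.3098]
ee_rot: [[-0.998, 0.063, 0.002], [0.063, 0.998, 0.001], [-0.002, 0.001, -1.0]]
wrist_force: [1.2, 0.6, -1.0]
gripper_width: 0.999
time_s: 11.5
tcp_pos: [0.4986, 0.1628, 0.2669]
ee_rot: [[-0.423, 0.903, -0.076], [0.877, 0.429, 0.216], [0.228, 0.025, -0.973]]
wrist_force: [0.6, -0.7, -0.2]
gripper_width: 0.065
[  29.2   14.1  -10.3  -14.6  -64.  -177.4]
```

View pics/c3.png

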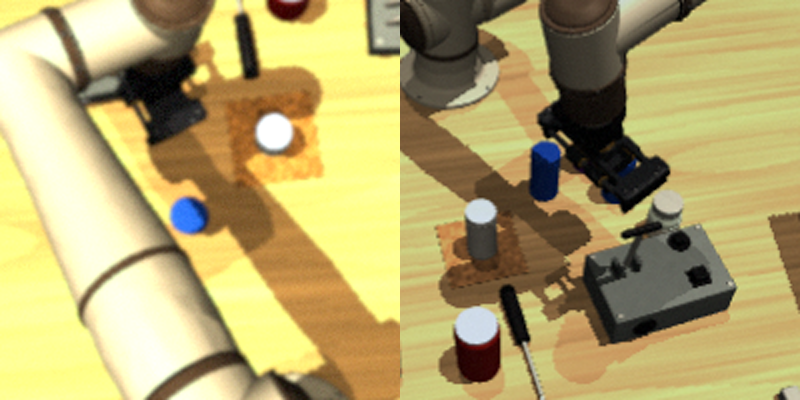

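The tin stands upright near the middle of the mat, at (273,131) in the left half. The last joint ran into its -177° limit, so I'll back off and turn the other way.

```bash
python3 -m inch '[{"hand":1,"slide":[0,-5,4],"yaw":0.18},{"hand":1,"slide":[0,-10,6],"yaw":0.36},{"hand":1,"slide":[0,-14,6],"yaw":0.54},{"hand":1,"slide":[0,-14,6],"yaw":0.72},{"hand":1,"slide":[0,-14,6],"yaw":0.9},{"hand":1,"slide":[0,-14,6],"yaw":1.08},{"hand":1,"slide":[0,-14,6],"yaw":1.08},{"hand":1,"slide":[0,-14,6],"yaw":1.08}]'; python3 -c "
from h import *
s=sense();print(s['joints'].round(1),s['ee_rot'][:,1], s['tcp_pos'])"
```

```text
time_s: 12.6
tcp_pos: [0.4985, 0.0238, 0.3277]
ee_rot: [[-0.973, 0.047, -0.226], [0.04, 0.999, 0.035], [0.227, 0.025, -0.974]]
wrist_force: [-0.0, 0.2, -0.4]
gripper_width: 0.004
[  18.3   13.8   -4.9   -6.   -83.1 -109.5] [0.04692928 0.99858085 0.02517813] [0.49845381 0.02377519 0.32766246]
```

The stop left a 13° tilt about the jaw axis, and moves can't take that out. With the jaws turned along the box's x, the tilt lies along the cross bar and leans the body away from the lever, so it is workable. I'll turn +1.75 rad while staying high, then move over the button.

```bash
python3 -m inch '[{"hand":1,"slide":[0.5,3,0],"yaw":0.18},{"hand":1,"slide":[1,6,0],"yaw":0.36},{"hand":1,"slide":[1.5,9,0],"yaw":0.54},{"hand":1,"slide":[2,12,0],"yaw":0.72},{"hand":1,"slide":[2,15,0],"yaw":0.9},{"hand":1,"slide":[2.5,18,0],"yaw":1.08},{"hand":1,"slide":[2.5,21,0],"yaw":1.26},{"hand":1,"slide":[2.5,24,0],"yaw":1.44},{"hand":1,"slide":[2.5,27,0],"yaw":1.6},{"hand":1,"slide":[2.5,28.1,0],"yaw":1.75}]'; python3 -m inch '[{"hand":1,"slide":[0,0,-5],"yaw":0},{"hand":1,"slide":[0,0,-10],"yaw":0},{"hand":1,"slide":[0,0,-14],"yaw":0},{"hand":1,"slide":[0,0,-14],"yaw":0},{"hand":1,"slide":[0,0,-14],"yaw":0}]';  python3 - <<'E'
from h import *
s=sense();R=s['ee_rot'];p=s['tcp_pos'];print(s['joints'].round(1),R.round(3),p)
for x in(-.0095,0,.0095):print("edge",(p+R@[x,0,.07]).round(4))
t=capture("top");s=capture("scene")
f=lambda i,x,y,w,h,k:cv2.resize(cv2.convertScaleAbs(i[y:y+h,x:x+w],alpha=1.7),None,fx=k,fy=k,interpolation=cv2.INTER_CUBIC)
cv2.imwrite("pics/c4.png",np.hstack([f(s,340,120,100,120,4),f(t,195,160,100,120,4)]))
E
```

```text
time_s: 13.85
tcp_pos: [0.5233, 0.3061, 0.3273]
ee_rot: [[0.14, -0.99, 0.007], [-0.964, -0.138, -0.228], [0.227, 0.025, -0.974]]
wrist_force: [-0.3, -0.1, 0.6]
gripper_width: 0.003
time_s: 14.48
tcp_pos: [0.5244, 0.3051, 0.1894]
ee_rot: [[0.135, -0.991, 0.009], [-0.965, -0.133, -0.227], [0.226, 0.022, -0.974]]
wrist_force: [-0.6, 0.2, 0.6]
gripper_width: 0.006
[ 48.9  28.  -10.3  10.2 -61.7 -46.7] [[ 0.135 -0.991  0.009]
 [-0.965 -0.133 -0.227]
 [ 0.226  0.022 -0.974]] [0.52439778 0.30513015 0.18935049]
edge [0.5237 0.2984 0.119 ]
edge [0.525  0.2893 0.1212]
edge [0.5263 0.2801 0.1233]
```

View pics/c4.png

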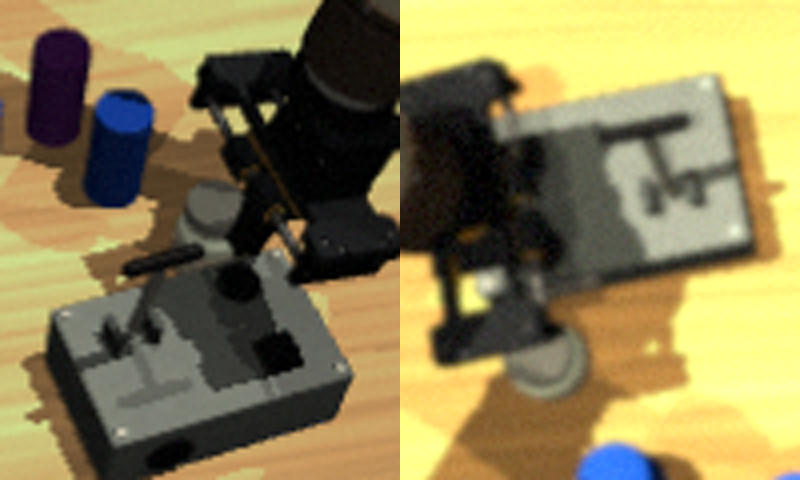

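The lever is clear of the hand, and the jar is below and in front, also clear. I'll press in stages.

```bash
python3 -m inch '[{"hand":1,"slide":[0,0,-2],"yaw":0},{"hand":1,"slide":[0,0,-3.1],"yaw":0},{"hand":1,"slide":[0,0,-3.4],"yaw":0},{"hand":1,"slide":[0,0,-3.6],"yaw":0},{"hand":1,"slide":[0,0,-3.6],"yaw":0}]'; python3 -m inch '[{"hand":1,"slide":[0,0,-0.2],"yaw":0},{"hand":1,"slide":[0,0,-0.2],"yaw":0}]'
```

```text
time_s: 15.2
tcp_pos: [0.5237, 0.3046, 0.1522]
ee_rot: [[0.136, -0.991, 0.007], [-0.964, -0.134, -0.228], [0.227, 0.024, -0.974]]
wrist_force: [-0.5, 0.4, 3.6]
gripper_width: 0.005
time_s: 15.45
tcp_pos: [0.5237, 0.3046, 0.1499]
ee_rot: [[0.136, -0.991, 0.007], [-0.964, -0.134, -0.228], [0.227, 0.024, -0.974]]
wrist_force: [-0.9, -0.0, 4.3]
gripper_width: 0.01
```

```bash
python3 -m inch '[{"hand":1,"slide":[0,0,-0.1],"yaw":0},{"hand":1,"slide":[0,0,-0.1],"yaw":0},{"hand":1,"slide":[0,0,2],"yaw":0},{"hand":1,"slide":[0,0,6],"yaw":0},{"hand":1,"slide":[0,0,12],"yaw":0},{"hand":1,"slide":[0,0,17],"yaw":0},{"hand":0.6,"slide":[0,0,17],"yaw":0}]'; python3 - <<'E'
from h import *
t=capture("top");s=capture("scene")
cv2.imwrite("pics/s5.png",s);cv2.imwrite("pics/t5.png",t)
f=lambda i,x,y,w,h,k:cv2.resize(cv2.convertScaleAbs(i[y:y+h,x:x+w],alpha=1.7),None,fx=k,fy=k,interpolation=cv2.INTER_CUBIC)
cv2.imwrite("pics/c5.png",np.hstack([f(s,340,120,100,120,4),f(t,195,160,100,120,4)]))
E
```

```text
time_s: 16.32
tcp_pos: [0.5246, 0.3054, 0.3236]
ee_rot: [[0.134, -0.991, 0.013], [-0.966, -0.134, -0.222], [0.222, 0.018, -0.975]]
wrist_force: [-0.2, 0.5, -1.2]
gripper_width: 0.054
```

View pics/c5.png

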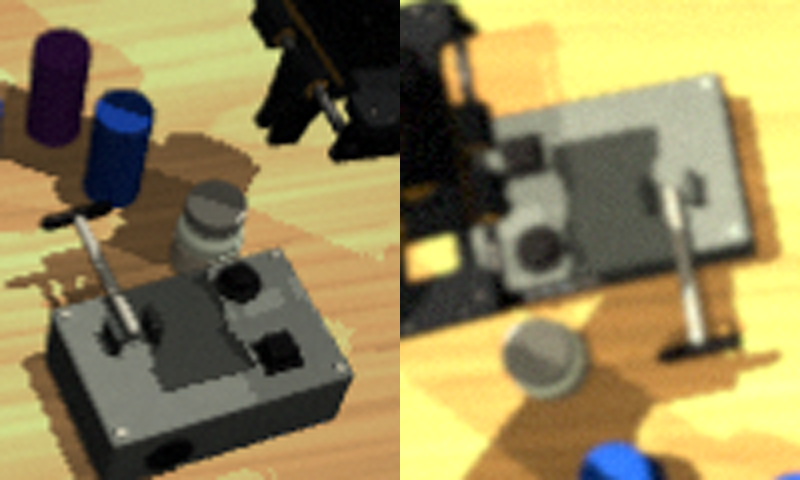

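The lever lies fully dropped to the front: bar centre at top (270,246.8) / scene (358.9,173.8). Both buttons are out.

```bash
python3 - <<'E'
from h import *
print(two((358.9,173.75),(270,246.75)),at("top",270,246.75,.082))
a=at("top",260,248.5,.082);b=at("top",280,245,.082);print(a,b,np.linalg.norm(a-b))
R=sense()['ee_rot'];print("grasp off",R@[0,0,.051],"tip",R@[0,0,.07])
E
```

```text
(array([0.4444, 0.1853, 0.0826]), np.float64(0.0005)) [0.4445 0.1851 0.082 ]
[0.4416 0.2134 0.082 ] [0.4473 0.1567 0.082 ] 0.0569857877018472
grasp off [ 0.0002479  -0.01163029 -0.04965556] tip [ 0.00034025 -0.01596315 -0.06815469]
```

```bash
python3 -m inch '[{"hand":0.4,"slide":[-3,-5,0],"yaw":0},{"hand":0.4,"slide":[-6,-10,0],"yaw":0},{"hand":0.4,"slide":[-7.7,-12.7,0],"yaw":0},{"hand":0.4,"slide":[-7.7,-12.7,0],"yaw":0},{"hand":0.4,"slide":[-7.7,-12.7,-5],"yaw":0},{"hand":0.4,"slide":[-7.7,-12.7,-10],"yaw":0},{"hand":0.4,"slide":[-7.7,-12.7,-10],"yaw":0},{"hand":0.4,"slide":[-7.7,-12.7,-10],"yaw":0}]'
```

```text
time_s: 17.42
tcp_pos: [0.4475, 0.1784, 0.2203]
ee_rot: [[0.137, -0.991, 0.008], [-0.964, -0.135, -0.228], [0.227, 0.024, -0.974]]
wrist_force: [0.7, 0.2, 0.6]
gripper_width: 0.601
```

```bash
python3 -m inch '[{"hand":0.4,"slide":[-0.1,0,-4],"yaw":0},{"hand":0.4,"slide":[-0.1,0,-7],"yaw":0},{"hand":0.4,"slide":[-0.1,0,-8.9],"yaw":0},{"hand":0.4,"slide":[-0.1,0,-8.9],"yaw":0},{"hand":0.4,"slide":[-0.1,0,-8.9],"yaw":0}]'; python3 -m inch '[{"hand":0.95,"slide":[0,0,0],"yaw":0},{"hand":0.95,"slide":[0,0,0],"yaw":0},{"hand":0.95,"slide":[0,0,0],"yaw":0},{"hand":0.95,"slide":[0,0,0],"yaw":0},{"hand":0.95,"slide":[0,0,0],"yaw":0}]'
```

```text
time_s: 18.05
tcp_pos: [0.4466, 0.1785, 0.1322]
ee_rot: [[0.136, -0.991, 0.009], [-0.965, -0.134, -0.226], [0.225, 0.022, -0.974]]
wrist_force: [0.3, -0.4, 0.1]
gripper_width: 0.598
time_s: 18.68
tcp_pos: [0.4458, 0.1776, 0.1306]
ee_rot: [[0.136, -0.991, 0.007], [-0.964, -0.134, -0.228], [0.227, 0.024, -0.974]]
wrist_force: [1.6, -2.2, -0.7]
gripper_width: 0.123
```

```bash
python3 -m inch '[{"hand":0.95,"slide":[0.1,0,1.5],"yaw":0},{"hand":0.95,"slide":[0.4,0.05,3],"yaw":0},{"hand":0.95,"slide":[0.9,0.1,4.4],"yaw":0},{"hand":0.95,"slide":[1.5,0.2,5.8],"yaw":0},{"hand":0.95,"slide":[1.5,0.2,5.8],"yaw":0}]'
```

```text
time_s: 19.3
tcp_pos: [0.4631, 0.18, 0.1891]
ee_rot: [[0.136, -0.991, 0.012], [-0.965, -0.135, -0.226], [0.225, 0.019, -0.974]]
wrist_force: [10.3, -2.5, -7.9]
gripper_width: 0.107
```

```bash
python3 -m inch '[{"hand":0.95,"slide":[1.0,0.1,1.2],"yaw":0},{"hand":0.95,"slide":[2.0,0.25,2.25],"yaw":0},{"hand":0.95,"slide":[3.1,0.4,3.2],"yaw":0},{"hand":0.95,"slide":[4.35,0.55,4.0],"yaw":0},{"hand":0.95,"slide":[4.35,0.55,4.0],"yaw":0}]'
```

```text
time_s: 19.92
tcp_pos: [0.5045, 0.1853, 0.2256]
ee_rot: [[0.135, -0.991, 0.004], [-0.965, -0.133, -0.227], [0.225, 0.026, -0.974]]
wrist_force: [4.0, 0.8, -11.9]
gripper_width: 0.112
```

```bash
python3 -m inch '[{"hand":0.95,"slide":[1.3,0.15,0.5],"yaw":0},{"hand":0.95,"slide":[2.7,0.35,0.9],"yaw":0},{"hand":0.95,"slide":[4.1,0.55,1.1],"yaw":0},{"hand":0.95,"slide":[5.6,0.75,1.2],"yaw":0},{"hand":0.95,"slide":[6.6,0.9,1.1],"yaw":0},{"hand":0.95,"slide":[6.6,0.9,1.1],"yaw":0}]'; python3 - <<'E'
from h import *
t=capture("top");s=capture("scene")
f=lambda i,x,y,w,h,k:cv2.resize(cv2.convertScaleAbs(i[y:y+h,x:x+w],alpha=1.7),None,fx=k,fy=k,interpolation=cv2.INTER_CUBIC)
cv2.imwrite("pics/c6.png",np.hstack([f(s,340,100,100,120,4),f(t,195,160,100,120,4)]))
E
```

```text
time_s: 20.68
tcp_pos: [0.57, 0.1935, 0.2387]
ee_rot: [[0.135, -0.991, 0.004], [-0.964, -0.133, -0.23], [0.228, 0.027, -0.973]]
wrist_force: [-1.0, -0.7, -6.9]
gripper_width: 0.109
```

View pics/c6.png

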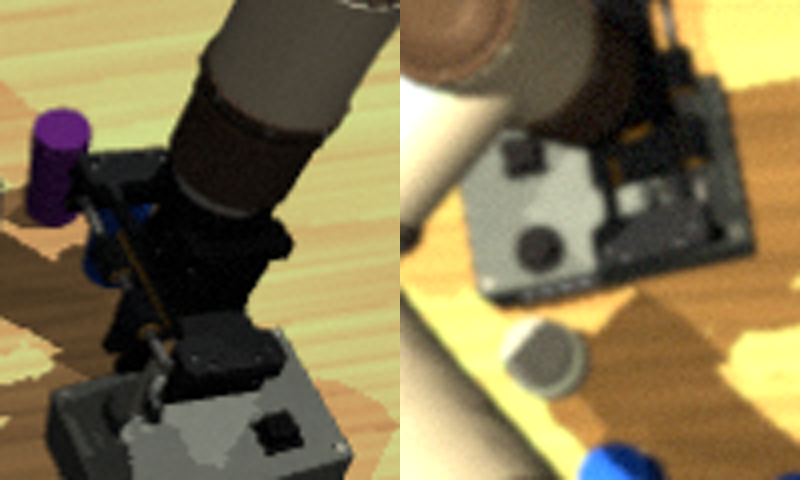

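The bar is still held (opening unchanged) and about 10 mm past vertical. I'll go a little further, to the stop, and release.

```bash
python3 -m inch '[{"hand":0.95,"slide":[0.4,0.05,-0.05],"yaw":0},{"hand":0.95,"slide":[0.7,0.1,-0.1],"yaw":0},{"hand":0.95,"slide":[0.7,0.1,-0.1],"yaw":0}]'; python3 -m inch '[{"hand":0.5,"slide":[0,0,0],"yaw":0},{"hand":0.5,"slide":[0,0,0],"yaw":0},{"hand":0.5,"slide":[0,0,0],"yaw":0},{"hand":0.5,"slide":[0,0,0],"yaw":0},{"hand":0.5,"slide":[0,0,2],"yaw":0},{"hand":0.5,"slide":[0,0,6],"yaw":0},{"hand":0.5,"slide":[0,0,11],"yaw":0},{"hand":0.5,"slide":[-4,-3,12],"yaw":0},{"hand":0.5,"slide":[-8,-8,12],"yaw":0},{"hand":0.5,"slide":[-12,-12,12],"yaw":0}]'
```

```text
time_s: 21.15
tcp_pos: [0.5767, 0.1944, 0.2382]
ee_rot: [[0.136, -0.991, 0.005], [-0.964, -0.133, -0.23], [0.228, 0.027, -0.973]]
wrist_force: [-2.1, -2.8, -8.7]
gripper_width: 0.116
time_s: 22.4
tcp_pos: [0.4558, 0.0737, 0.3589]
ee_rot: [[0.136, -0.991, 0.008], [-0.964, -0.134, -0.228], [0.227, 0.024, -0.974]]
wrist_force: [0.8, -0.7, 0.3]
gripper_width: 0.497
```

```bash
python3 -m inch '[{"hand":0.5,"slide":[0,-6,0],"yaw":0},{"hand":0.5,"slide":[0,-12,0],"yaw":0},{"hand":0.5,"slide":[0,-18,0],"yaw":0},{"hand":0.5,"slide":[0,-24,0],"yaw":0},{"hand":0.5,"slide":[0,-30,0],"yaw":0},{"hand":0.5,"slide":[0,-36,0],"yaw":0},{"hand":0.5,"slide":[0,-36,0],"yaw":0},{"hand":0.5,"slide":[0,-36,0],"yaw":0}]'; python3 - <<'E'
from h import *
t=capture("top");s=capture("scene");cv2.imwrite("pics/s7.png",s);cv2.imwrite("pics/t7.png",t)
f=lambda i,x,y,w,h,k:cv2.resize(cv2.convertScaleAbs(i[y:y+h,x:x+w],alpha=1.7),None,fx=k,fy=k,interpolation=cv2.INTER_CUBIC)
cv2.imwrite("pics/c7.png",np.vstack([np.hstack([f(t,195,160,100,75,4),f(s,335,140,100,75,4)]),np.hstack([f(t,190,150,266,200,1.5),f(s,190,120,266,200,1.5)])[:, :800]]) if False else np.vstack([np.hstack([f(t,195,160,100,75,4),f(s,335,140,100,75,4)]),np.hstack([f(t,200,150,200,140,2),f(s,200,120,200,140,2)])]))
E
```

```text
time_s: 23.4
tcp_pos: [0.4568, -0.2852, 0.3586]
ee_rot: [[0.135, -0.991, 0.006], [-0.964, -0.133, -0.229], [0.227, 0.025, -0.974]]
wrist_force: [-0.6, 1.1, 0.0]
gripper_width: 0.501
```

View pics/c7.png

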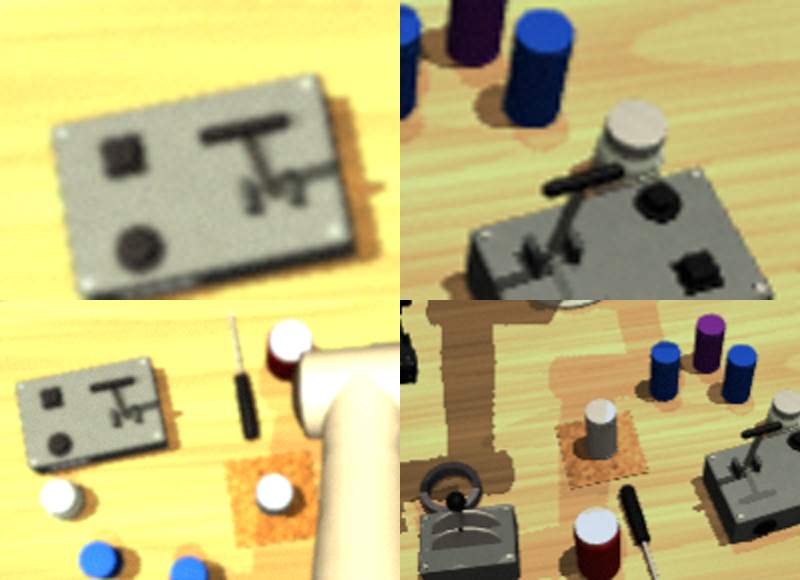

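The lever's pixels match the start picture, with the bar at (245,129) and (584,180) in the crop. The tin is upright on the mat and the knob is above the teeth. I'll check the numbers and hand in.

```bash
python3 - <<'E'
from h import *
print("tin",two((300.5,175.5),(337.5,246.5)),"knob scene ray z=.16",at("scene",228,220.5,.16))
a=capture("scene");d=cv2.absdiff(a[110:300,190:450],cv2.imread("pics/scene0.png")[110:300,190:450]).max(2)
print("moved in last:",cv2.absdiff(a,cv2.imread("pics/s7.png")).mean())
print(sense()["joint_velocities"].round(2));print(finish_job())
E
```

```text
tin (array([ 0.4293, -0.0023,  0.0988]), np.float64(0.0026)) knob scene ray z=.16 [ 0.5927 -0.2266  0.16  ]
moved in last: 0.9451940104166666
[ 0.31  0.02 -0.07 -0.08 -0.09 -0.01]
the job is handed in; nothing more can be done
None
```

The job is done and handed in at about 23.5 s of the 70 s allowed; no verdict was reported.

**What I did:**
1. I set the speed lever to idle.
2. I stood the tin on the cork mat.
3. I pressed the test button about 6–7 mm by the arm's position, with about 4 N. The lever dropped level to the front.
4. I gripped the lever's cross bar, carried it up past vertical and let go.

**Last checks:**
- **Trip lever:** the bar shows at the same pixels as in the first picture, so it is up against its stop.
- **Buttons:** both look out. The arm never went near the square one.
- **Speed lever:** the knob is about 2 mm from the line of the teeth, roughly 0.02 rad.
- **Tin:** it stands upright at (0.429, -0.002), within about 5 mm of the middle of the mat.
- **Bystanders:** those in the last view look unmoved, but I did not measure them. The tape measure was outside that crop.
- **Robot:** it is clear of everything.

**What disagreed:**
- **Wrist limit:** on the way to the button the wrist ran into its -177° limit. That left the tool tilted 13° for the rest of the job, and I worked with the tilt.
- **Force on the lift:** while raising the lever the wrist force reached about 13 N, more than the few newtons expected, but far below the limit.
- **Button heights:** the two views put the button tops about 11 mm too low, so I used the given 86 mm instead.

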